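# Fit the inlet filter and set the bleed valve of a vacuum impregnation unit

## Task

Ready the vacuum unit for impregnating samples: take the blue-sleeved air filter from the glass dish and push it, open end down, fully home on the bare spigot of the air inlet. Then take the red valve wheel by its black crank handle, turn it clockwise until it is shut against its stop, and from there back it off exactly two full turns. Finish still gripping the crank handle, with the arm still, ready to shut the bleed should the resin froth; leave the slide box, the black case and the spare objective on the right where they stand.

Things in the scene. Friction and masses are not known exactly. Their poses are not given: they have to be found in the camera images.
- filter_centre (a point): air-inlet filter, a loose upright cylinder 64 mm high, about 0.09 kg: blue sleeve 32 mm in diameter (lower 30 mm), aluminium band 34 mm (30 to 34 mm up), bronze-coloured element 30 mm above it. Starts open end down inside the glass dish, within 15 mm of its middle. The point is on its axis, 32 mm above the open end; z points to the closed top
- filter_mouth (a point): centre of the filter's open lower end, 32 mm below filter_centre; z points to its closed top. The sleeve's bore is 18 mm in diameter and 30 mm deep
- glass_dish: loose clear petri dish, 133 mm in diameter, rim 16 mm high, floor 2 mm thick; origin under its middle. It and the slide box swap places
- inlet_shoulder (a point): fixed unit, back right: centre of the top face of a round steel shoulder (32 mm in diameter), 75 mm above the desk. From it a vertical spigot, 16 mm in diameter, stands 26 mm up, its last 6 mm tapering to 11 mm; z up. The filter is home when its open end rests on this face. 129 mm (level) from the valve axis; the white pump behind it ends 82 mm above the desk
- valve_axis (a point): fixed unit (grey plate 285 x 250 mm; brass valve, glass chamber, gauge, pump): centre of the red handwheel when shut, on the valve's vertical axis, 118 mm above the desk. z up; x level towards the plate's back, y towards the chamber. Wheel 108 mm in outer diameter, rim 12 mm thick; it rises 2 mm a turn as it opens. All but the wheel and handle ends 118 mm up at most, a seated filter 139 mm
- eyepieces (a point): fixed microscope between the dish and the unit: the front end of its eyepieces, 0.3 m above the desk. They and all behind them overhang; keep the wrist well on the robot's side of this point when crossing from right to left
- crank_handle: black upright handle on the wheel, 17 mm in diameter, 48 mm long; the point is its middle, 48 mm from the valve axis and 152 mm above the desk when shut (34 mm above the rim's middle). It revolves freely on its pin, so a gripper can carry it round without turning. Its direction from the axis, counter-clockwise from valve_axis's x seen from above, equals joint valve_wheel
- valve_wheel (a joint): turn of the wheel, rad: 0 is shut against a hard stop; grows as it opens, counter-clockwise seen from above, 6.28 a turn, four turns of room. Starts between 2.0 and 6.5. Turning takes about 3 N at the handle; it stays where it is left
- slide_box: bystander: blue-grey closed slide box, 99 x 119 mm, 36 mm high, at the right of the desk near the dish; origin under its middle
- objective_case: bystander: black screw-topped can, 43 mm in diameter, 54 mm high; origin under its middle
- spare_objective: bystander: white microscope objective with a blue band, 26 mm in diameter, 41 mm high; origin under its middle
Not all that is in view belongs to the job. What is shaped like the part that bears filter_centre but orange or purple is not meant.

How it is judged:
By the outcome, as a careful person would: the job done as asked, in the order asked, and still so for the second after the job is handed in, while the arm keeps its last pose, push and grip.
It also fails if it takes over 72 s, if anything falls off the work surface, if the arm or the gripper's body presses on something with over 40 N, if the wrist force passes 120 N, or if a joint passes its speed limit or range.

## Robot

A 6-joint arm with a two-finger parallel gripper is mounted at the origin on a cart in front of the work surface, level with it; the furniture and walls round the work are solid. World frame = base frame: x ahead of the robot, y to its left, z up, the work surface at z = 0. Lengths are in m, angles in degrees, forces in N, time in s.
With the tool pointing down it reaches from about 0.25 to 0.8 m from the base axis. Payload 3.9 kg.
Tool frame: the origin (TCP) lies at the very end of the fingers, on their centre line; the grasp point (between the pads) lies 19 mm behind it; y points along the fingers, x is the direction in which the jaws open and shut, and the axes are right-handed (so a half turn about y gives the same grasp; the last joint's range is limited). The gripper opens to 85 mm and grips with 20 to 120 N. Pads are 22 mm wide; open, the fingers measure 114 mm over their backs; the gripper's body (76 mm by 85 mm) begins 54 mm behind the grasp point. The pads swing forward as they close: fully open they stand 13 mm farther back than shut.
Start: joints at [73.224, 14.897, -7.913, 67.191, 0, 90], TCP at [0.152, 0.503, 0.231] pointing down, gripper open.
Joint ranges: [-159.42, 159.42], [-47.68, 98.78], [-73.54, 78.23], [-108.79, 121.32], [-90, 84.71], [-180, 180]. Speed limits (degrees/s): [147.25, 147.25, 180, 180, 180, 180].

## Interface

Orientations are given as [roll, pitch, yaw] about the fixed x, y, z axes, in that order (R = Rz(yaw) Ry(pitch) Rx(roll)).
In Python, from station import ctrl gives the robot as it stands.
- The arm moves only by the shell command python3 -m pendant 'ROWS' [FORCE]. ROWS is text: rows parted by semicolons, each of 5 numbers parted by spaces: the shift along the tool's x, y, z in units of 10 cm (1.0 is 10 cm), then the turn about the tool's y in units of 180 degrees (1.0 is 180 degrees), then the finger opening in mm, from 0 to 85.4. A call has 1 to 20 rows; each row is the pose to reach, as a shift and turn from the pose measured when the call began, along the tool's axes at that moment, turning the shorter way round; what a row does not reach only later rows make up. A row lasts 1/8 s, in which the tool goes at most 62.5 mm and 10.7 degrees, less where a joint would pass 70% of its speed; a pose out of reach is approached as far as the arm can. A call with a number of a shift or a turn outside -1 to 1 is refused whole. A call with a gripper value outside its range is refused whole. The fingers move at their own pace and stop on an object; FORCE is the grip in N (left out, the last holds). Time passes only in rows, so rows that repeat a pose let the fingers close. It gives the time, the measured TCP pose, the force and the opening at its end, in the units of the state.
- ctrl.observe(): the state, without advancing time (a new reading comes with each control period).
- ctrl.grab_frame(name): name is "scene" or "top"; returns the picture (420x560x3 uint8, red, green, blue); there is no depth.
- ctrl.camera_params(name): a dict with "fx", "fy", "cx", "cy" (pixels), "extrinsics" (4x4, takes a point from world to camera coordinates). Camera axes: x right, y down, z forward; pixel columns grow to the right and rows downward; lengths in m; the calibration is good to about 2 mm. A picture is of the moment at which its call begins. camera_params takes no time and is no camera call.
- ctrl.job_done(): hands the job in, once; it reports no verdict.
Trained networks look in the newest picture that a camera, given by its name, has taken for a name from the list of things; names that differ only in an ending like _2 or _b are one class to them, and where a whole thing is asked for, a point or a joint stands for the part that bears it (a point fixed in the world has none). Each returns a list of dicts, best first, with "confidence" (0 to 1); they miss things now and then, are a little off and sometimes report something else, mostly with a low value. They report only what shows in the picture. A call takes as long as a camera call. They do not tell look-alikes from the thing itself.
- ctrl.find_in(thing, camera): "xy" ([column, row] in pixels, amid what is visible of it).
- ctrl.spot_point(thing, camera): "xy" ([column, row] in pixels: a listed point, or the origin of a listed thing).
The state is a dict: "clock": time; "joints": joint angles; "qd": joint speeds; "joint_efforts": joint torques, N m; "tool_pos": TCP position; "ee_rot": TCP orientation; "ft_force": force on the tool from outside, world axes, zero at the start; "ft_torque": the same for the moment, N m; "gripper_width": finger opening in m.
Only numpy, scipy, OpenCV 4.12 (cv2) and the standard library are available. Lean on these libraries where they do the work, as an engineer would, in place of code of your own. Each camera call takes 0.05 s, during which the arm holds its last target.

## Working session

There is one attempt and no reset: what is moved stays moved. The work goes in short steps, Python scripts to look and compute and a shell command to move; the robot and the scene stay as the last step left them, time stands still between calls to the robot, and variables do not carry over. Pictures are saved under pics/ and viewed, and the job is handed in when it is done.

```bash
ls; mkdir -p pics
python3 - <<'E'
from station import ctrl
import cv2, numpy as np
s=ctrl.observe(); print(s)
for n in ("scene","top"):
    im=ctrl.grab_frame(n); cv2.imwrite(f"pics/{n}0.png",im[:,:,::-1]); p=ctrl.camera_params(n); print(n,p)
E
```

```text
pics
{'clock': 0.0, 'joints': array([ 7.32235701e+01,  1.49375330e+01, -7.98627545e+00,  6.71890966e+01,
        1.61938429e-03,  9.00017590e+01]), 'qd': array([ 0.09709517, -0.05852544,  0.09247061, -0.02919217,  0.04196688,
        0.05008783]), 'joint_efforts': array([ 7.80881401e-04, -4.05674922e+01,  2.53923529e+01,  1.86512049e-02,
        1.46945854e-04,  1.79754477e-05]), 'tool_pos': array([0.15133094, 0.50200985, 0.23044501]), 'ee_rot': array([-89.99838408,   0.11290513,  73.22181104]), 'ft_force': array([ 0.29649798, -0.59860114,  0.81852896]), 'ft_torque': array([0.00869921, 0.01310366, 0.06481776]), 'gripper_width': 0.08542686449920091}
scene {'fx': 405.04977534983755, 'fy': 405.04977534983755, 'cx': 279.83589223424775, 'cy': 206.81466609937183, 'extrinsics': array([[ 0.65348104, -0.7568984 ,  0.00820622, -0.31102117],
       [-0.33574954, -0.29955741, -0.89304961,  0.36353093],
       [ 0.67840605,  0.58083576, -0.44988338,  0.76435791],
       [ 0.        ,  0.        ,  0.        ,  1.        ]])}
top {'fx': 441.8771964915048, 'fy': 441.8771964915048, 'cx': 280.8908434859338, 'cy': 206.12560796657294, 'extrinsics': array([[-0.00308826, -0.99996504, -0.00777054,  0.06518822],
       [-0.99078991,  0.00411167, -0.13534566,  0.58171479],
       [ 0.13537287,  0.00728099, -0.99076797,  1.1708123 ],
       [ 0.        ,  0.        ,  0.        ,  1.        ]])}
```

View pics/scene0.png

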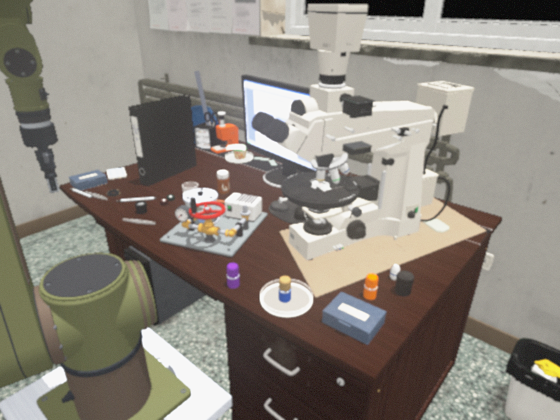

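View pics/top0.png

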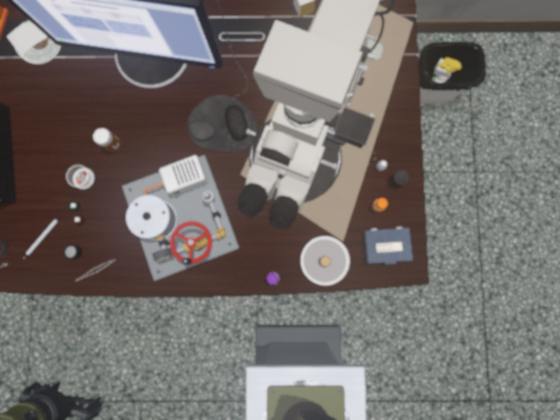

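The scene view shows the blue filter in the dish at (285,290), with purple (233,275) and orange (371,287) look-alikes; the unit is at (215,222). In the top view the filter is at (325,261), the wheel at (191,243), and the bare spigot is likely near (207,197) or (222,233). I'll measure these next.

```bash
cat > h.py <<'E'
import numpy as np, cv2
from station import ctrl
P={n:ctrl.camera_params(n) for n in("scene","top")}
def proj(n,X):
    p=P[n];c=p["extrinsics"][:3,:3]@np.asarray(X,float)+p["extrinsics"][:3,3]
    return np.array([p["fx"]*c[0]/c[2]+p["cx"],p["fy"]*c[1]/c[2]+p["cy"]])
def ray(n,uv):
    p=P[n];R=p["extrinsics"][:3,:3];t=p["extrinsics"][:3,3]
    d=R.T@np.array([(uv[0]-p["cx"])/p["fx"],(uv[1]-p["cy"])/p["fy"],1]);return -R.T@t,d
def atz(n,uv,z):
    o,d=ray(n,uv);return o+d*(z-o[2])/d[2]
def tri(a,b):
    o1,d1=ray("scene",a);o2,d2=ray("top",b)
    A=np.c_[d1,-d2];s=np.linalg.lstsq(A,o2-o1,rcond=None)[0]
    p,q=o1+s[0]*d1,o2+s[1]*d2;return (p+q)/2,np.linalg.norm(p-q)
E
python3 - <<'E'
from h import *
np.set_printoptions(precision=4,suppress=True)
for n in("scene","top"):
    ctrl.grab_frame(n)
for t in ["filter_centre","filter_mouth","inlet_shoulder","valve_axis","eyepieces","crank_handle","glass_dish","slide_box"]:
    r={}
    for n in ("scene","top"):
        r[n]=ctrl.spot_point(t,n); print(t,n,[(np.round(d["xy"],1),round(d["confidence"],2)) for d in r[n][:3]])
    if r["scene"] and r["top"]: print("   tri",*tri(r["scene"][0]["xy"],r["top"][0]["xy"]))
for n,b in (("scene",(155,150,290,260)),("top",(115,145,245,285))):
    im=cv2.imread(f"pics/{n}0.png"); x0,y0,x1,y1=b
    c=im[y0:y1,x0:x1]; k=4.2; cv2.imwrite(f"pics/{n}c0.png",cv2.resize(c,None,fx=k,fy=k,interpolation=cv2.INTER_CUBIC))
E
```

```text
filter_centre scene [(array([284. , 285.2]), 0.89), (array([232.3, 274.8]), 0.84), (array([366.7, 286.4]), 0.72)]
filter_centre top [(array([323.8, 258. ]), 0.56), (array([272.9, 276.5]), 0.55), (array([376.8, 201.8]), 0.43)]
   tri [ 0.4383 -0.0499  0.0393] 0.006131310231251499
filter_mouth scene [(array([369.6, 296.6]), 0.72), (array([234.6, 285.7]), 0.66), (array([280.5, 298.8]), 0.6)]
filter_mouth top [(array([377.7, 206.1]), 0.56), (array([318.4, 260.6]), 0.43)]
   tri [ 0.5862 -0.2101 -0.0011] 0.000875345008979451
inlet_shoulder scene [(array([247.1, 212.6]), 0.59)]
inlet_shoulder top [(array([208., 194.]), 0.61)]
   tri [0.6121 0.2579 0.0696] 0.0015545872958092073
valve_axis scene [(array([207.5, 211.8]), 0.85)]
valve_axis top [(array([192.2, 245.1]), 0.72)]
   tri [0.4744 0.2864 0.1162] 0.00484573857353034
eyepieces scene [(array([259.9, 167.7]), 0.79)]
eyepieces top [(array([270.6, 237.5]), 0.91)]
   tri [0.482  0.0797 0.307 ] 0.009316828167594365
crank_handle scene [(array([195.1, 203.7]), 0.43), (array([396.1, 276.9]), 0.22)]
crank_handle top [(array([186.1, 260.4]), 0.47)]
   tri [0.4359 0.2917 0.1555] 0.006199236704469653
glass_dish scene [(array([284.3, 298.8]), 0.94)]
glass_dish top [(array([324.3, 260.6]), 0.82)]
   tri [ 0.4325 -0.0551  0.0026] 0.004158876096398376
slide_box scene [(array([354.8, 321.7]), 0.83)]
slide_box top [(array([389.9, 246.6]), 0.81)]
   tri [ 0.4707 -0.2366  0.0107] 0.0030949297944569336
```

View pics/scenec0.png

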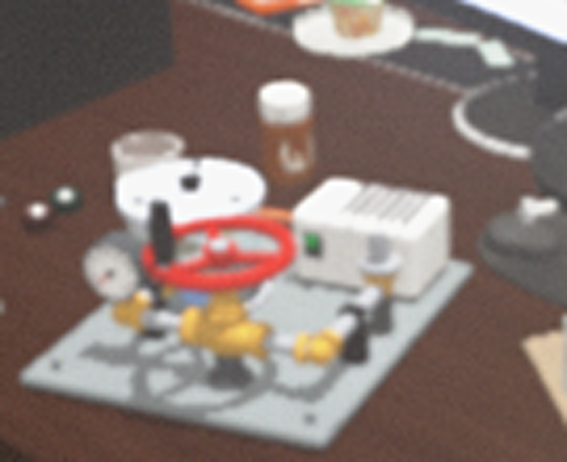

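View pics/topc0.png

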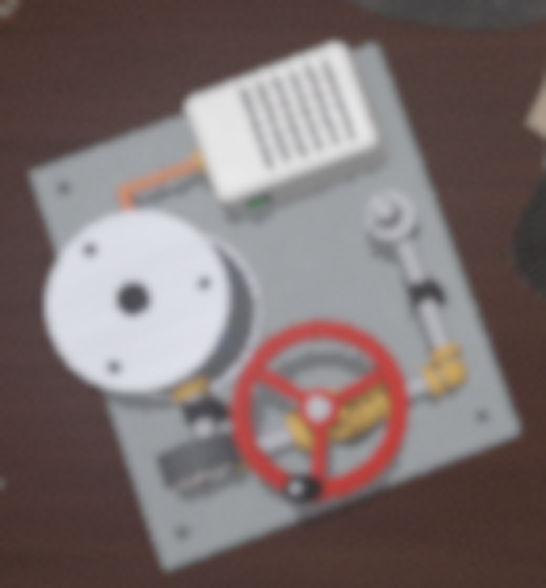

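The scene crop shows the black handle at about (193,205) and the bare spigot at (245,208). The top crop shows the shoulder disc at (208,196), the wheel hub at about (191,242) and the handle at about (187,261). I'll refine these with ellipse and colour fits.

Run:
```python
from h import *
np.set_printoptions(precision=4,suppress=True)
im={n:cv2.imread(f"pics/{n}0.png") for n in("scene","top")}
# wheel ellipse
for n,b in (("top",(160,215,225,275)),("scene",(180,190,235,230))):
    x0,y0,x1,y1=b;c=im[n][y0:y1,x0:x1].astype(int)
    m=((c[...,2]>120)&(c[...,1]<90)&(c[...,0]<90)).astype(np.uint8)
    cs,_=cv2.findContours(m,cv2.RETR_EXTERNAL,cv2.CHAIN_APPROX_NONE);k=max(cs,key=cv2.contourArea)
    h=cv2.convexHull(k);e=cv2.fitEllipse(h.astype(np.float32));e2=cv2.fitEllipse(k.astype(np.float32))
    uv=np.array(e[0])+[x0,y0];print(n,"wheel",uv,e[1],np.array(e2[0])+[x0,y0],e2[1],atz(n,uv,.119))
    globals()[n+"w"]=uv
print("wheel tri",tri(scenew,topw))
for n,b in (("scene",(252,268,322,322)),("top",(295,230,355,290))):
    x0,y0,x1,y1=b;c=im[n][y0:y1,x0:x1]
    cv2.imwrite(f"pics/{n}d0.png",cv2.resize(c,None,fx=8,fy=8,interpolation=cv2.INTER_CUBIC))
for n,b in (("scene",(232,190,260,225)),("top",(195,180,222,215))):
    x0,y0,x1,y1=b;c=im[n][y0:y1,x0:x1]
    cv2.imwrite(f"pics/{n}s0.png",cv2.resize(c,None,fx=16,fy=16,interpolation=cv2.INTER_CUBIC))
cv2.imwrite("pics/eye.png",cv2.resize(im["top"][130:260,200:420],None,fx=3,fy=3))
print("eye proj",[ (n,proj(n,[.482,.08,.3])) for n in im])
```

```text
top wheel [190.2731 242.9651] (40.59889221191406, 42.48300552368164) [190.4332 242.175 ] (36.92227554321289, 38.14162063598633) [0.4779 0.2924 0.119 ]
scene wheel [206.5053 210.2438] (16.31260871887207, 36.24895095825195) [206.7304 210.0908] (15.040999412536621, 32.77212142944336) [0.4771 0.29   0.119 ]
wheel tri (array([0.4783, 0.2924, 0.1178]), np.float64(0.0009932760485925056))
eye proj [('scene', array([257.9716, 170.3912])), ('top', array([272.1284, 236.1728]))]
```

View pics/scened0.png

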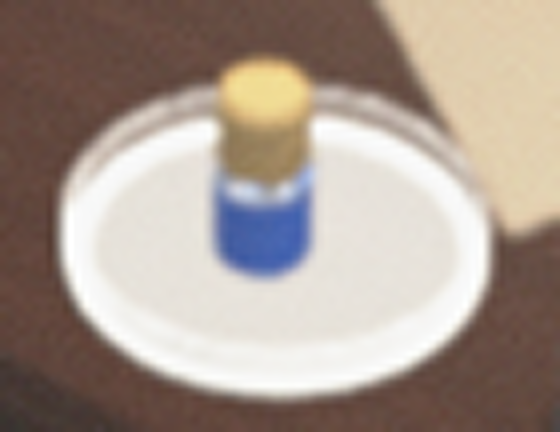

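View pics/topd0.png

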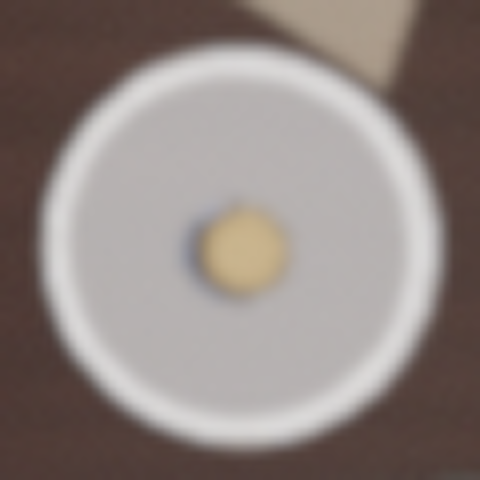

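View pics/scenes0.png

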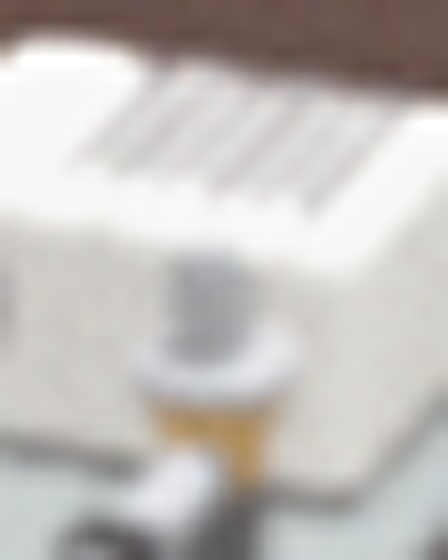

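View pics/tops0.png

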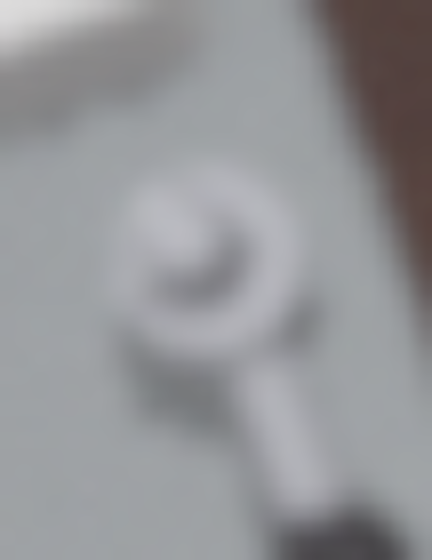

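View pics/eye.png

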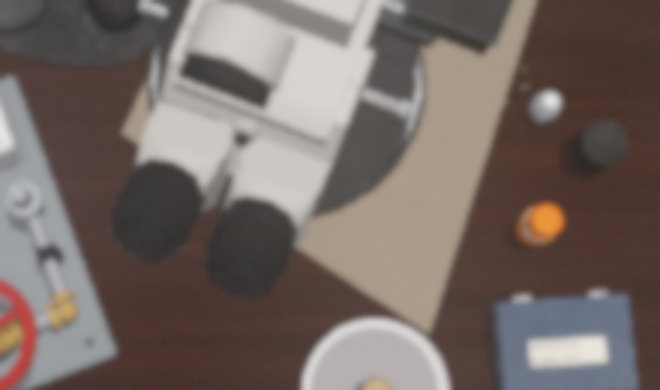

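Run:
```python
from h import *
np.set_printoptions(precision=4,suppress=True)
a,b=(245.6,212.8),(207.75,196.1)
print("shoulder",tri(a,b),atz("scene",a,.075),atz("top",b,.075))
a,b=(285.1,279.3),(325.4,261.5)
print("filter top",tri(a,b),atz("scene",a,.066),atz("top",b,.066))
for nm,uv in (("L",(248,216)),("R",(282,228)),("Lleft",(237,205))): print(nm,atz("top",uv,.3),atz("top",uv,.33))
# handle: dark blob
w=np.array([.478,.292])
im=cv2.imread("pics/top0.png");c=im[250:270,175:200]; print(c.max(2))
im=cv2.imread("pics/scene0.png");c=im[194:216,186:202]; print(c.max(2))
```

```text
shoulder (array([0.606 , 0.2584, 0.0711]), np.float64(0.001232085401256887)) [0.6013 0.2526 0.075 ] [0.605  0.2581 0.075 ]
filter top (array([ 0.4311, -0.0544,  0.0635]), np.float64(0.001029210961697326)) [ 0.4289 -0.0569  0.066 ] [ 0.4307 -0.0538  0.066 ]
L [0.5254 0.1316 0.3   ] [0.5219 0.1292 0.33  ]
R [0.4993 0.059  0.3   ] [0.4967 0.0588 0.33  ]
Lleft [0.5492 0.1554 0.3   ] [0.545  0.1522 0.33  ]
[[168 162 167 177 180 177 172 166 153 153 163 171 175 174 176 183 177 157
  135 129 128 123 118 110 111]
 [173 164 162 163 165 160 152 145 138 135 142 150 155 161 172 181 176 153
  132 130 134 135 134 133 136]
 [179 170 160 151 142 139 134 134 136 136 138 137 137 145 167 180 175 153
  134 138 150 153 152 151 152]
 [181 177 165 150 136 128 133 141 148 151 148 141 134 142 164 180 174 153
  132 141 155 159 159 157 158]
 [180 181 174 162 148 139 141 149 155 157 157 152 142 147 167 180 174 151
  132 142 156 159 159 158 154]
 [175 182 181 175 164 155 151 150 152 156 157 156 149 152 169 180 173 150
  133 142 157 158 157 155 156]
 [165 176 181 181 176 169 162 156 150 148 151 151 145 149 166 177
[... 2180 characters left out ...]
  98 160 194 199 189 181 179]
 [139 149 157 157 125  86  73  74  71  82 126 156 166 172 180 185]
 [134 137 139 147 129  98  73  70  72  79 105 134 149 161 168 180]
 [131 125 134 163 155 112  77  73  73  79  98 129 144 148 147 156]
 [123 122 145 191 185 130  84  71  72  74  99 130 143 148 149 156]
 [124 119 148 201 207 149  88  71  73  77 102 139 158 165 174 188]
 [129 117 148 202 219 168  97  69  71  85 121 154 183 202 211 223]
 [140 110 129 182 198 163 112  92  94 122 162 188 210 228 231 232]
 [161 122 118 151 172 168 157 150 150 170 206 222 224 227 224 218]
 [173 138 106 126 151 174 194 199 203 215 226 232 226 218 207 198]
 [195 154 106 106 127 159 181 194 207 221 232 234 232 230 228 233]]
```

```bash
cat >> h.py <<'E'
def rel(*pts):
    s=ctrl.observe();p=s["tool_pos"];y=np.radians(s["ee_rot"][2]);c,si=np.cos(y),np.sin(y)
    for t in pts:
        d=np.array(t[:3])-p
        print(t,"-> x %.3f y %.3f z %.3f"%tuple(10*np.array([d[0]*c+d[1]*si,-d[2],-d[0]*si+d[1]*c])), "turn20 %.3f"%((s["ee_rot"][2]-20)/180))
E
python3 - <<'E'
from h import *
rel((.22,.42,.231),(.25,.22,.23))
print(tri((192.7,198.5),(185.5,261)),atz("top",(185.5,261),.177),tri((193,205),(186.5,261)))
E
```

```text
(0.22, 0.42, 0.231) -> x -0.594 y 0.003 z -0.894 turn20 0.296
(0.25, 0.22, 0.23) -> x -2.422 y 0.013 z -1.759 turn20 0.296
(array([0.43212894, 0.29100081, 0.17341604]), np.float64(0.0007697230735583115)) [0.43178894 0.29045791 0.177     ] (array([0.43247648, 0.29325541, 0.15195112]), np.float64(0.0009747264448720368))
```

```bash
python3 -m pendant '0 0 -0.35 0.06 85;-0.2 0 -0.7 0.12 85;-0.3 0 -0.9 0.18 85;-0.5 0 -1 0.24 85;-0.7 0 -1 0.295 85;-0.9 0 -1 0.295 85' 60; python3 -c "
from h import *
rel((.27,.27,.25),(.3,.2,.25),(.34,.05,.23),(.35,-.06,.2))"
```

```text
clock: 1.75
tool_pos: [0.2213, 0.3869, 0.2313]
ee_rot: [-90.0, -0.0, 20.0]
ft_force: [-0.1, -0.2, -0.1]
gripper_width: 0.0848
(0.27, 0.27, 0.25) -> x 0.057 y -0.187 z -1.265 turn20 0.000
(0.3, 0.2, 0.25) -> x 0.099 y -0.187 z -2.026 turn20 0.000
(0.34, 0.05, 0.23) -> x -0.039 y 0.013 z -3.572 turn20 0.000
(0.35, -0.06, 0.2) -> x -0.322 y 0.313 z -4.640 turn20 0.000
```

```bash
python3 -m pendant '0 0 -0.5 0 85;0 0 -1 0 85'; python3 -m pendant '0 0 -0.5 0 85;0 0 -1 0 85';python3 -m pendant '-0.05 0 -0.5 0 85;-0.1 0 -1 0 70'; python3 -m pendant '-0.1 0 -0.5 0 70;-0.2 0 -1 0 70;-0.2 0 -1 0 65';  python3 -c "
from h import *
rel((.35,-.057,.2),(.4305,-.0545,.11),(.4305,-.0545,.0295))"
```

```text
clock: 2.0
tool_pos: [0.2557, 0.292, 0.2314]
ee_rot: [-90.0, -0.0, 20.1]
ft_force: [0.6, 0.2, 0.2]
gripper_width: 0.085
clock: 2.25
tool_pos: [0.2905, 0.1967, 0.2316]
ee_rot: [-90.0, -0.1, 20.2]
ft_force: [0.1, 0.2, -0.3]
gripper_width: 0.0851
clock: 2.5
tool_pos: [0.316, 0.0979, 0.2319]
ee_rot: [-90.0, -0.2, 20.2]
ft_force: [0.7, 0.2, 0.2]
gripper_width: 0.0704
clock: 2.88
tool_pos: [0.3321, -0.0057, 0.2321]
ee_rot: [-90.1, -0.2, 19.7]
ft_force: [-0.5, 0.9, -0.6]
gripper_width: 0.0651
(0.35, -0.057, 0.2) -> x -0.005 y 0.321 z -0.543 turn20 -0.002
(0.4305, -0.0545, 0.11) -> x 0.761 y 1.221 z -0.791 turn20 -0.002
(0.4305, -0.0545, 0.0295) -> x 0.761 y 2.026 z -0.791 turn20 -0.002
```

```bash
python3 -m pendant '0 0.3 -0.55 0 65;0.2 0.6 -0.75 0 65;0.5 0.9 -0.79 0 65;0.76 1 -0.79 0 65;0.76 1 -0.79 0 65'; python3 -c "
from h import *
rel((.4305,-.0545,.11),(.4305,-.0545,.0295))
for n in ('scene','top'):
    im=ctrl.grab_frame(n)[:,:,::-1]; x,y=((240,200),(265,200))[n=='top']
    cv2.imwrite(f'pics/{n}1.png',cv2.resize(im[y:y+130,x:x+130],None,fx=4.5,fy=4.5,interpolation=cv2.INTER_CUBIC))
"
```

```text
clock: 3.5
tool_pos: [0.4317, -0.0528, 0.1316]
ee_rot: [-90.0, -0.2, 19.9]
ft_force: [-0.6, 0.3, -0.6]
gripper_width: 0.0648
(0.4305, -0.0545, 0.11) -> x -0.017 y 0.216 z -0.012 turn20 -0.001
(0.4305, -0.0545, 0.0295) -> x -0.017 y 1.021 z -0.012 turn20 -0.001
```

View pics/scene1.png

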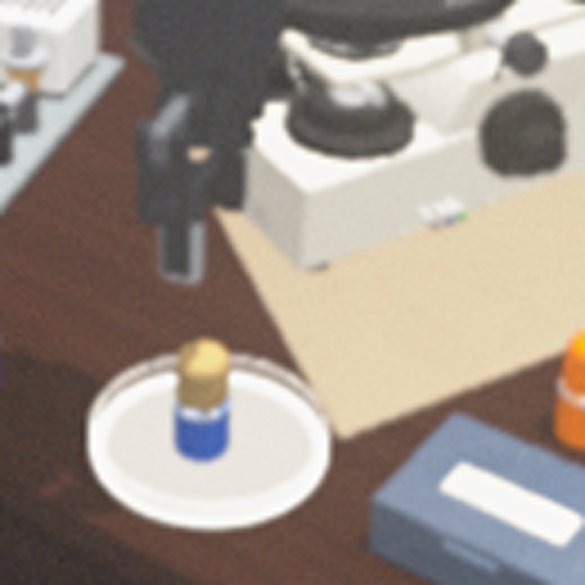

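View pics/top1.png

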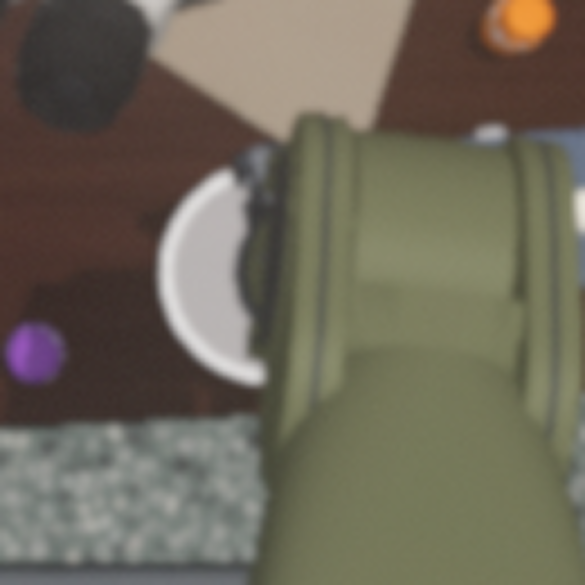

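```bash
python3 -c "
from h import *
s=ctrl.observe();p=s['tool_pos'];print(s['joints'],proj('scene',p),proj('top',p))
a=np.radians(20);d=np.array([np.cos(a),np.sin(a),0])*.035
print('near finger crop',(proj('scene',p-d)-[240,200])*4.5)
im=ctrl.grab_frame('scene')[:,:,::-1]
cv2.imwrite('pics/sceneF1.png',im)
"
```

```text
[-7.11522133e+00  1.00187668e+01 -3.02248455e+01  4.96215718e+01
  5.21239493e-02  6.30490690e+01] [284.66455756 255.84289206] [327.68534621 261.47908386]
near finger crop [177.46714172 286.66817065]
```

View pics/sceneF1.png

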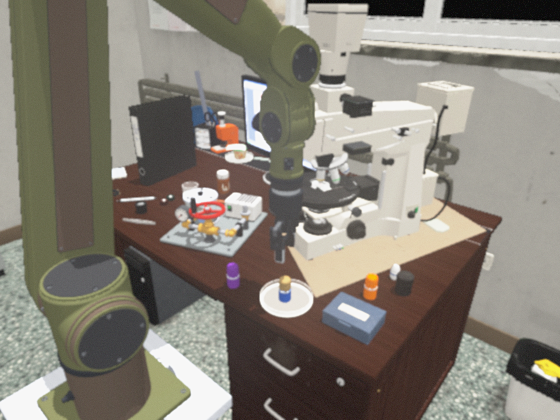

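```bash
python3 -m pendant '-0.02 0.3 -0.01 0 65;-0.02 0.6 -0.01 0 65;-0.02 0.85 -0.01 0 65;-0.02 0.85 -0.01 0 65' 60; python3 -c "
from h import *
rel((.4305,-.0545,.0285))
"; python3 -m pendant '0 0.1 0 0 65;0 0.18 0 0 65;0 0.18 0 0 65'
```

```text
clock: 4.15
tool_pos: [0.4263, -0.055, 0.0471]
ee_rot: [-89.9, 0.0, 19.8]
ft_force: [-0.3, 0.9, -0.4]
gripper_width: 0.0649
(0.4305, -0.0545, 0.0285) -> x 0.042 y 0.186 z -0.010 turn20 -0.001
clock: 4.53
tool_pos: [0.426, -0.0549, 0.0289]
ee_rot: [-89.9, 0.0, 19.8]
ft_force: [-0.6, -0.5, 0.5]
gripper_width: 0.0649
```

```bash
python3 -m pendant '0.04 0 0 0 65;0.04 0 0 0 65;0.04 0 0 0 65'; python3 -m pendant '0 0 0 0 50;0 0 0 0 40;0 0 0 0 20;0 0 0 0 20;0 0 0 0 20;0 0 0 0 20' 60
```

```text
clock: 4.9
tool_pos: [0.43, -0.0536, 0.0291]
ee_rot: [-89.9, 0.0, 19.8]
ft_force: [0.7, -0.3, -0.2]
gripper_width: 0.0652
clock: 5.65
tool_pos: [0.4302, -0.0535, 0.0295]
ee_rot: [-89.9, -0.0, 19.8]
ft_force: [-0.3, 0.5, 5.2]
gripper_width: 0.0286
```

```bash
python3 -m pendant '0 -0.1 0 0 10;0 -0.4 0 0 10;0 -0.8 0 0 10;0 -1 0 0 10' 80;  python3 -m pendant '-0.2 -0.4 0.1 0 10;-0.6 -0.7 0.2 0 10;-0.9 -0.8 0.2 0 10;-0.9 -0.8 0.2 0 10'; python3 -c "
from h import *
p=ctrl.observe()['tool_pos'];print(ctrl.observe()['gripper_width'])
print(proj('scene',p),proj('top',p))
im=ctrl.grab_frame('scene')[:,:,::-1]
cv2.imwrite('pics/sceneF2.png',im)
x,y=map(int,proj('scene',p)-[50,60]);cv2.imwrite('pics/sceneF2c.png',cv2.resize(im[y:y+120,x:x+100],None,fx=5,fy=5,interpolation=cv2.INTER_CUBIC))
rel((.32,.1,.2),(.38,.3,.2),(.6,.26,.2))
"
```

```text
clock: 6.15
tool_pos: [0.4311, -0.0538, 0.1318]
ee_rot: [-90.0, -0.2, 19.8]
ft_force: [0.5, -0.5, -1.0]
gripper_width: 0.0281
clock: 6.65
tool_pos: [0.3378, -0.0657, 0.2125]
ee_rot: [-90.1, -0.2, 19.7]
ft_force: [0.5, 0.6, -1.2]
gripper_width: 0.0278
0.02776611018532042
[261.55706419 244.49982654] [337.21861489 301.91365281]
(0.32, 0.1, 0.2) -> x 0.380 y 0.121 z 1.623 turn20 -0.001
(0.38, 0.3, 0.2) -> x 1.620 y 0.121 z 3.303 turn20 -0.001
(0.6, 0.26, 0.2) -> x 3.556 y 0.121 z 2.183 turn20 -0.001
```

View pics/sceneF2c.png

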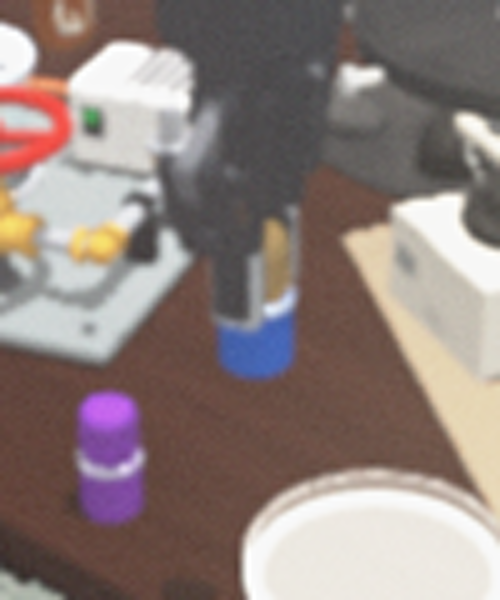

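```bash
python3 -m pendant '-0.1 -0.1 0.4 0 10;0 -0.2 0.9 0 10'; python3 -m pendant '0.2 0 0.4 0 10;0.4 0 0.9 0 10';  python3 -m pendant '0.2 0 0.5 0 10;0.4 0 1 0 10';python3 -c "
from h import *
rel((.4,.27,.235),(.5,.28,.235),(.604,.2585,.235))"
```

```text
clock: 6.95
tool_pos: [0.3083, 0.0195, 0.2319]
ee_rot: [-90.1, -0.2, 19.5]
ft_force: [0.7, 0.1, -1.4]
gripper_width: 0.0282
clock: 7.2
tool_pos: [0.3168, 0.1196, 0.232]
ee_rot: [-90.1, -0.3, 19.5]
ft_force: [1.6, 0.5, -0.9]
gripper_width: 0.0279
clock: 7.45
tool_pos: [0.3214, 0.23, 0.2317]
ee_rot: [-90.1, -0.3, 19.6]
ft_force: [1.0, -0.9, -0.6]
gripper_width: 0.0282
(0.4, 0.27, 0.235) -> x 0.874 y -0.033 z 0.114 turn20 -0.002
(0.5, 0.28, 0.235) -> x 1.850 y -0.033 z -0.127 turn20 -0.002
(0.604, 0.2585, 0.235) -> x 2.758 y -0.033 z -0.678 turn20 -0.002
```

```bash
python3 -m pendant '0.45 -0.03 0.08 0 10;0.9 -0.03 0.1 0 10'; python3 -m pendant '0.4 0 -0.12 0 10;0.9 0 -0.25 0 10;0.9 0 -0.25 0 10'; python3 -c "
from h import *
rel((.604,.2585,.235))"
```

```text
clock: 7.7
tool_pos: [0.4038, 0.2724, 0.2345]
ee_rot: [-90.0, -0.3, 19.8]
ft_force: [-0.3, 0.4, 0.2]
gripper_width: 0.028
clock: 8.07
tool_pos: [0.5006, 0.2805, 0.2328]
ee_rot: [-90.1, -0.3, 19.7]
ft_force: [0.1, -0.7, -1.0]
gripper_width: 0.0276
(0.604, 0.2585, 0.235) -> x 0.899 y -0.022 z -0.556 turn20 -0.002
```

```bash
python3 -m pendant '0.45 0 -0.28 0 10;0.9 0.3 -0.55 0 10;0.9 0.6 -0.55 0 10;0.9 0.75 -0.55 0 10;0.9 0.75 -0.55 0 10;0.9 0.75 -0.55 0 10'
cat > look.py <<'E'
from h import *
import sys
t=sys.argv[1]
p=ctrl.observe()['tool_pos'];print(p,ctrl.observe()['ee_rot'])
for n,b in (("scene",(215,160,275,230)),("top",(170,160,245,235))):
    im=ctrl.grab_frame(n)[:,:,::-1]; x0,y0,x1,y1=b
    cv2.imwrite(f"pics/{n}{t}.png",cv2.resize(im[y0:y1,x0:x1],None,fx=8,fy=8,interpolation=cv2.INTER_CUBIC))
E
python3 look.py 3
```

```text
clock: 8.82
tool_pos: [0.6043, 0.2599, 0.1599]
ee_rot: [-90.1, -0.4, 19.7]
ft_force: [0.4, -0.7, -1.1]
gripper_width: 0.0282
[0.60432183 0.25988975 0.15985246] [-90.05013906  -0.42021006  19.7393999 ]
```

View pics/scene3.png

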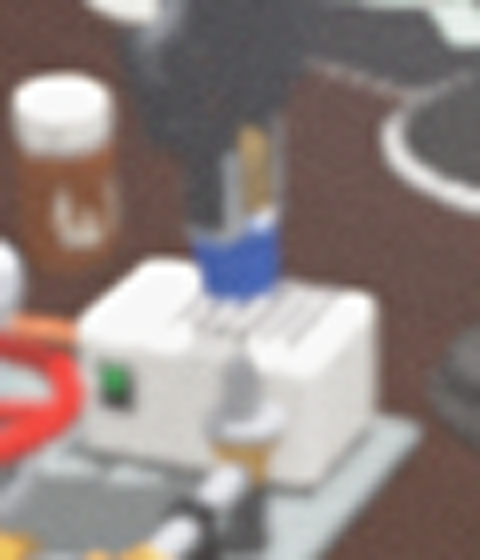

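View pics/top3.png

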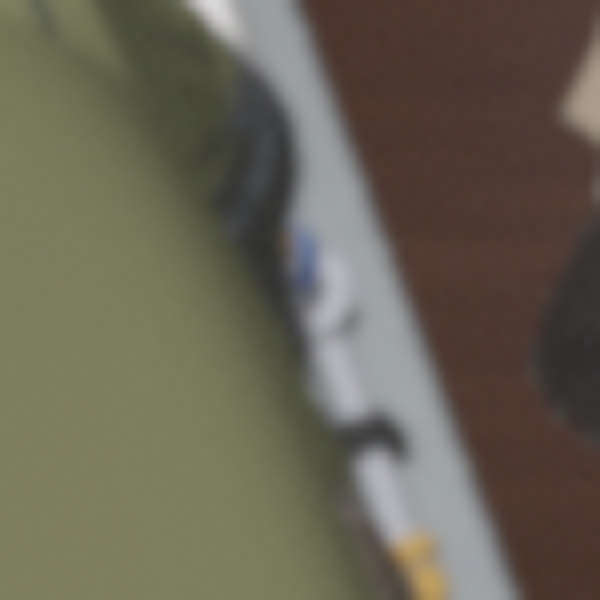

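```bash
python3 -c "
from h import *
c=lambda X:(proj('scene',X)-[215,160])*8
print('mouth pred',c([.6043,.2599,.1324]))
for x in ((.604,.2585),(.6043,.2599)):
  print(x,'shoulder',c([*x,.075]),'spigot tip',c([*x,.101]),'at .1324',c([*x,.1324]))
t=lambda X:(proj('top',X)-[170,160])*8
print('top shoulder',t([.604,.2585,.075]), 'sleeve right', t([.6043,.2599-.016,.1324]),t([.6043,.2599-.016,.1624]))
"
```

```text
mouth pred [232.58178763 283.74192601]
(0.604, 0.2585) shoulder [239.06708687 415.50539385] spigot tip [237.05013107 357.04514593] at .1324 [234.56453224 285.00156203]
(0.6043, 0.2599) shoulder [237.12044137 414.16821128] spigot tip [235.08729665 355.74218255] at .1324 [232.58178763 283.74192601]
top shoulder [300.77631607 291.69269906] sleeve right [315.59549339 262.19903603] [299.30667208 246.16960736]
```

```bash
python3 -c "
import cv2,numpy as np
im=cv2.imread('pics/scene3.png').astype(int)
b,g,r=im[...,0],im[...,1],im[...,2]
for y in range(245,300,8):
    m=np.where((b[y]-r[y]>50)&(np.arange(480)>150)&(np.arange(480)<330))[0]; print(y,m.min() if len(m) else 0,m.max() if len(m) else 0)
for y in (350,358,366,374,382,390,398,406,414,422,430): print(y,g[y,200:300:4])
"
```

```text
245 198 275
253 197 275
261 199 276
269 203 276
277 203 275
285 205 272
293 212 264
350 [219 220 220 220 222 222 221 217 210 204 201 207 221 236 244 248 249 249
 250 249 248 245 240 238 243]
358 [211 212 214 215 215 212 207 199 191 186 181 186 197 216 234 247 250 248
 248 248 248 248 248 248 249]
366 [203 205 207 205 202 195 186 177 172 168 163 165 170 187 209 229 238 240
 241 241 242 244 245 246 247]
374 [206 207 205 200 195 185 175 165 161 159 156 156 156 164 179 197 208 216
 220 223 225 228 231 235 237]
382 [204 202 204 201 195 184 172 162 157 155 154 156 155 159 167 178 189 199
 206 210 212 213 215 217 219]
390 [206 205 203 198 192 183 173 163 158 155 153 155 157 163 169 179 191 202
 205 207 209 210 211 210 210]
398 [207 204 203 197 190 179 168 159 156 155 155 157 160 167 174 186 197 206
 210 210 210 209 209 209 207]
406 [203 200 195 187 179 170 162 156 152 153 156 161 164 172 182 197 210 220
 223 221 219 214 211 209 209]
414 [198 191 184 175 170 165 162 159 157 158 161 167 172 183 196 211 221 228
 231 230 225 218 212 208 208]
422 [196 185 178 172 169 170 175 182 184 186 188 193 200 209 218 226 229 229
 226 222 218 214 210 208 210]
430 [194 182 172 167 166 173 185 199 205 209 212 214 216 218 220 220 217 211
 205 200 199 201 204 209 212]
```

```bash
python3 -m pendant '0 0.15 0 0 10;-0.005 0.25 -0.005 0 10;-0.005 0.32 -0.005 0 10;-0.005 0.37 -0.005 0 10;-0.005 0.37 -0.005 0 10' 100; python3 look.py 4
```

```text
clock: 9.55
tool_pos: [0.6045, 0.2591, 0.1226]
ee_rot: [-90.1, -0.4, 19.7]
ft_force: [-0.1, -0.3, -1.5]
gripper_width: 0.0275
[0.60448363 0.25912072 0.12257166] [-90.05405635  -0.41608153  19.72252627]
```

View pics/scene4.png

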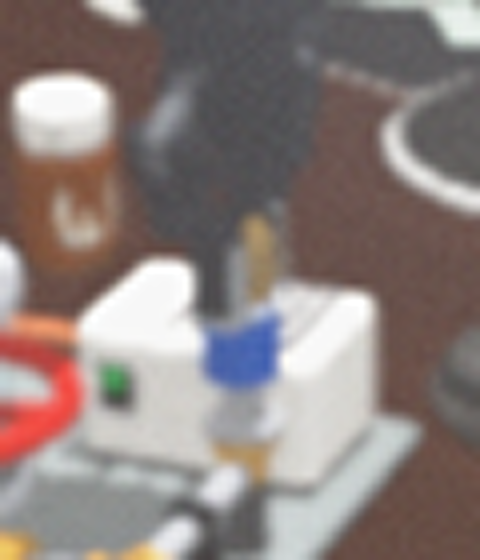

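The scene crop shows the sleeve (205–280, centre about 242) over the spigot and shoulder (213–285), with no contact force. I'll keep going down.

```bash
python3 -m pendant '0 0.04 0 0 10;0 0.08 0 0 10;0 0.11 0 0 10;0 0.14 0 0 10;0 0.14 0 0 10' ; python3 -m pendant '0 0.03 0 0 10;0 0.06 0 0 10;0 0.06 0 0 10'
```

```text
clock: 10.28
tool_pos: [0.6048, 0.2593, 0.1089]
ee_rot: [-90.1, -0.5, 19.7]
ft_force: [0.1, -0.3, -0.5]
gripper_width: 0.0275
clock: 10.65
tool_pos: [0.6049, 0.2593, 0.1029]
ee_rot: [-90.1, -0.5, 19.7]
ft_force: [-0.6, -0.4, -1.8]
gripper_width: 0.0274
```

```bash
python3 -m pendant '0 0.02 0 0 10;0 0.03 0 0 10;0 0.03 0 0 10';python3 -m pendant '0 0.03 0 0 10;0 0.03 0 0 10'; python3 look.py 5
```

```text
clock: 11.02
tool_pos: [0.6049, 0.2593, 0.1027]
ee_rot: [-90.0, -0.6, 19.7]
ft_force: [-4.0, -2.5, 13.1]
gripper_width: 0.0277
clock: 11.28
tool_pos: [0.6049, 0.2593, 0.1027]
ee_rot: [-90.0, -0.7, 19.7]
ft_force: [-3.8, -1.6, 13.8]
gripper_width: 0.0277
[0.60490728 0.25928959 0.10273929] [-90.03455057  -0.65291851  19.72336343]
```

View pics/scene5.png

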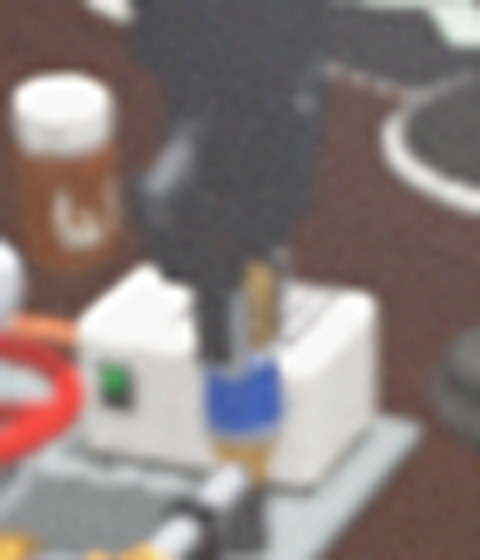

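```bash
python3 -m pendant '0 0.04 0 0 10;0 0.06 0 0 10;0 0.06 0 0 10;0 0 0 0 10'; python3 -m pendant '0 0 0 0 34;0 0 0 0 42;0 0 0 0 48;0 0 0 0 48;0 0 0 0 48';python3 -m pendant '0 -0.2 0 0 48;0 -0.5 0 0 48;0 -0.9 0 0 48;0 -0.9 0 0 48'; python3 look.py 6
```

```text
clock: 11.88
tool_pos: [0.6052, 0.2594, 0.1046]
ee_rot: [-90.0, -0.8, 19.7]
ft_force: [-0.2, 0.8, -0.8]
gripper_width: 0.0277
clock: 12.5
tool_pos: [0.6051, 0.2594, 0.1043]
ee_rot: [-90.0, -0.7, 19.7]
ft_force: [-0.9, 0.2, 0.7]
gripper_width: 0.0481
clock: 13.0
tool_pos: [0.6063, 0.26, 0.1984]
ee_rot: [-90.0, -1.2, 19.7]
ft_force: [0.2, 0.3, -1.1]
gripper_width: 0.0478
[0.60630009 0.2600233  0.19835566] [-90.00151195  -1.18709178  19.72302632]
```

View pics/scene6.png

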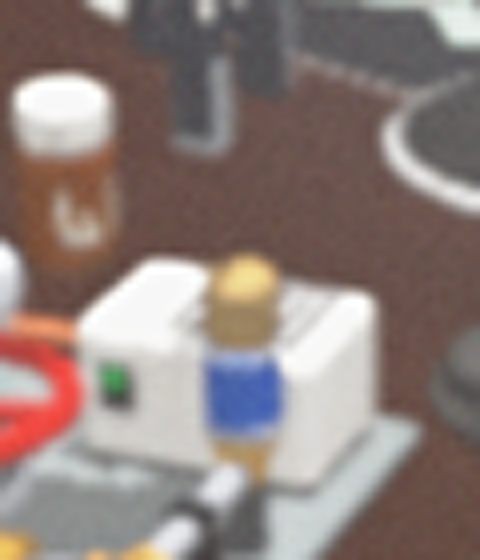

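```bash
python3 -c "
import cv2,numpy as np
from h import *
for k in (5,6):
    im=cv2.imread(f'pics/scene{k}.png').astype(int);b,r=im[...,0],im[...,2]
    for x in (230,240,250):
        m=np.where(b[:,x]-r[:,x]>50)[0];m=m[(m>330)&(m<460)];print(k,x,m.min(),m.max())
c=lambda X:(proj('scene',X)-[215,160])*8
print(c([.604,.2585,.075]),c([.604,.2585,.077]),c([.604,.2585,.139]),c([.604,.2585,.141]))
"
```

```text
5 230 379 431
5 240 378 432
5 250 366 432
6 230 359 430
6 240 358 431
6 250 359 431
[239.06708687 415.50539385] [238.9132354  411.04610185] [234.03500266 269.65346663] [233.87404676 264.98825668]
```

```bash
python3 -m pendant '0 0 0 0 0;-0.013 0 0 0 0;-0.013 0.2 0 0 0;-0.013 0.4 0 0 0;-0.013 0.5 0 0 0;-0.013 0.56 0 0 0;-0.013 0.58 0 0 0;-0.013 0.6 0 0 0;-0.013 0.62 0 0 0;-0.013 0.64 0 0 0;-0.013 0.64 0 0 0' 40
```

```text
clock: 14.48
tool_pos: [0.605, 0.2594, 0.1387]
ee_rot: [-90.0, -1.2, 19.7]
ft_force: [-10.1, -3.5, 32.6]
gripper_width: 0.0002
```

Fingertip contact came at z = 0.139 under 33 N, so the filter is home. Next I'll lift clear and move towards the handle.

```bash
python3 -m pendant '0 -0.2 0 0 0;0 -0.6 0 0 30;0 -1 0 0 60;0 -1 0 0 60' 60; python3 -m pendant '-0.4 0 0.3 0 60;-0.8 0 0.6 0 60;-0.8 0 0.6 0 60'; python3 -c "
from h import *
rel((.44,.31,.22),(.432,.292,.14))
ctrl.grab_frame('scene')
im=ctrl.grab_frame('scene')[:,:,::-1]; cv2.imwrite('pics/s7f.png',im)
cv2.imwrite('pics/s7.png',cv2.resize(im[170:240,170:270],None,fx=7,fy=7,interpolation=cv2.INTER_CUBIC))
print(ctrl.spot_point('crank_handle','scene'),ctrl.spot_point('filter_mouth','scene'))
"
```

```text
clock: 14.98
tool_pos: [0.6053, 0.2597, 0.2436]
ee_rot: [-90.0, -1.8, 19.7]
ft_force: [-0.4, 0.7, -1.0]
gripper_width: 0.0547
clock: 15.35
tool_pos: [0.506, 0.2894, 0.2406]
ee_rot: [-90.0, -1.6, 19.9]
ft_force: [0.5, 0.5, 0.4]
gripper_width: 0.06
(0.44, 0.31, 0.22) -> x -0.550 y 0.206 z 0.419 turn20 -0.001
(0.432, 0.292, 0.14) -> x -0.687 y 1.006 z 0.277 turn20 -0.001
[{'xy': [192.4, 204.5], 'confidence': 0.53}] [{'xy': [370.4, 297.8], 'confidence': 0.81}, {'xy': [234.1, 285.4], 'confidence': 0.53}, {'xy': [245.2, 211.7], 'confidence': 0.47}]
```

View pics/s7.png

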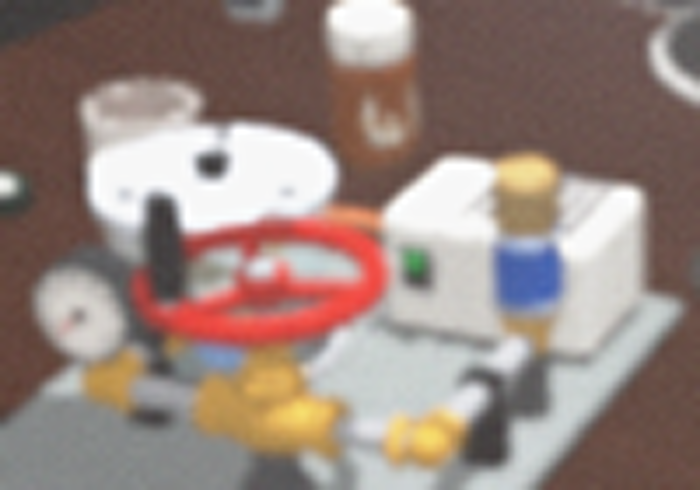

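The filter is seated in the image, with its sleeve bottom on the shoulder at crop (527,310). The handle is upright at crop (163,245), i.e. (193,205). Next is the grasp.

```bash
python3 -m pendant '-0.35 0.1 0.14 0 60;-0.69 0.3 0.28 0 60;-0.69 0.3 0.28 0 60;-0.69 0.3 0.28 0 60'; python3 -c "
from h import *
rel((.432,.2925,.139))
p=ctrl.observe()['tool_pos']
im=ctrl.grab_frame('scene')[:,:,::-1]
cv2.imwrite('pics/s8.png',cv2.resize(im[150:240,150:250],None,fx=6,fy=6,interpolation=cv2.INTER_CUBIC))
print((proj('scene',p)-[150,150])*6)
"
```

```text
clock: 16.05
tool_pos: [0.4391, 0.293, 0.2093]
ee_rot: [-90.0, -1.9, 19.6]
ft_force: [1.2, -0.8, 0.8]
gripper_width: 0.0602
(0.432, 0.2925, 0.139) -> x -0.068 y 0.703 z 0.019 turn20 -0.002
[257.69180294 215.75298796]
```

View pics/s8.png

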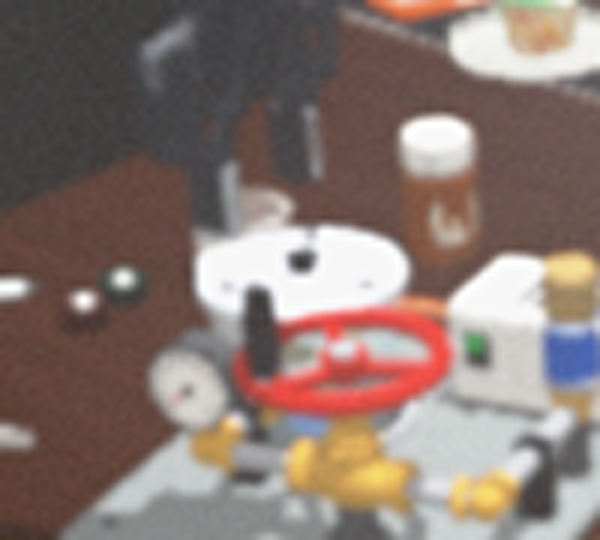

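```bash
python3 -m pendant '-0.07 0 0.02 0 60;-0.07 0.2 0.02 0 60;-0.07 0.4 0.02 0 60;-0.07 0.6 0.02 0 60;-0.07 0.69 0.02 0 60;-0.07 0.69 0.02 0 60'; python3 -c "
from h import *
rel((.432,.2925,.139))
im=ctrl.grab_frame('scene')[:,:,::-1]
cv2.imwrite('pics/s9.png',cv2.resize(im[150:240,150:250],None,fx=6,fy=6,interpolation=cv2.INTER_CUBIC))
"
```

```text
clock: 16.85
tool_pos: [0.4346, 0.2935, 0.1403]
ee_rot: [-90.0, -1.9, 19.6]
ft_force: [-0.2, -0.4, 0.7]
gripper_width: 0.0599
(0.432, 0.2925, 0.139) -> x -0.028 y 0.013 z -0.001 turn20 -0.002
```

View pics/s9.png

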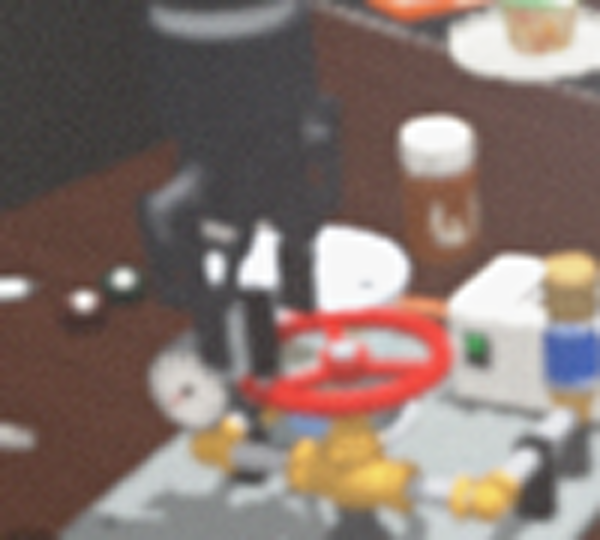

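The handle stands between the near finger (220,335) and the far finger (297,275). I'll correct by -3 mm in tool x and close.

```bash
python3 -m pendant '-0.03 0 0 0 40;-0.03 0 0 0 25;-0.03 0 0 0 10;-0.03 0 0 0 10;-0.03 0 0 0 10;-0.03 0 0 0 10;-0.03 0 0 0 10' 50; python3 -c "
from h import *
s=ctrl.observe();p=s['tool_pos'];print(s['joints'],s['gripper_width'])
p=p[:2]+np.array([0,0]);w=np.array([.4777,.2918]);d=p-w;print(np.linalg.norm(d),np.degrees(np.arctan2(d[1],d[0])))"
```

```text
clock: 17.77
tool_pos: [0.4324, 0.2931, 0.1414]
ee_rot: [-89.9, -2.1, 19.6]
ft_force: [0.3, 0.2, 5.6]
gripper_width: 0.0156
[ 34.40032156  16.41148062 -19.92623809  51.65887491  -0.45001159
 104.77445713] 0.01561489067209473
0.04526942534066207 178.4087678258431
```

```bash
cat > arc.py <<'E'
import sys,numpy as np
from h import ctrl
cx,cy,dphi,n=map(float,sys.argv[1:5]); rr=float(sys.argv[5]) if len(sys.argv)>5 else .048
s=ctrl.observe();p=s["tool_pos"][:2];yaw=np.radians(s["ee_rot"][2])
d=p-[cx,cy];th=np.arctan2(d[1],d[0]);r=np.hypot(*d);f=th-yaw
print("r %.4f world %.1f tool-phi %.1f"%(r,np.degrees(th),np.degrees(f)), s["ft_force"])
for k in range(1,int(n)+1):
    q=f+np.radians(dphi)*k/n
    x,z=10*(rr*np.cos(q)-r*np.cos(f)),10*(rr*np.sin(q)-r*np.sin(f))
    print("%.3f %.4f %.3f"%(x,-0.02*dphi/360*k/n,z))
E
python3 arc.py .4785 .2918 -96 8 .0475
```

```text
r 0.0461 world 178.4 tool-phi 158.8 [0.27416915 0.24792549 5.57534934]
0.032 0.0007 0.094
0.095 0.0013 0.170
0.172 0.0020 0.233
0.261 0.0027 0.278
0.357 0.0033 0.303
0.456 0.0040 0.308
0.554 0.0047 0.292
0.647 0.0053 0.256
```

```bash
python3 -m pendant '0.03 0 0.09 0 10;0.095 0 0.17 0 10;0.17 0 0.23 0 10;0.26 0 0.28 0 10;0.26 0 0.28 0 10'; python3 arc.py .4785 .2918 -60 5 .0475
```

```text
clock: 18.4
tool_pos: [0.4481, 0.3281, 0.1414]
ee_rot: [-90.0, -2.0, 19.6]
ft_force: [3.9, -2.7, -4.8]
gripper_width: 0.0156
r 0.0473 world 129.9 tool-phi 110.3 [ 3.86101232 -2.65740553 -4.78263989]
0.096 0.0007 0.026
0.195 0.0013 0.031
0.293 0.0020 0.014
0.385 0.0027 -0.023
0.468 0.0033 -0.078
```

```bash
python3 -m pendant '0.096 0 0.026 0 10;0.195 0 0.031 0 10;0.293 0.002 0.014 0 10;0.385 0.003 -0.023 0 10;0.468 0.003 -0.078 0 10;0.468 0.003 -0.078 0 10'; python3 arc.py .4785 .2918 -60 6 .0475
```

```text
clock: 19.15
tool_pos: [0.4964, 0.3375, 0.1414]
ee_rot: [-89.9, -2.1, 19.6]
ft_force: [2.7, 4.8, -14.9]
gripper_width: 0.0157
r 0.0491 world 68.6 tool-phi 49.0 [  2.73403992   4.79707754 -14.85527736]
0.047 0.0006 -0.072
0.093 0.0011 -0.140
0.127 0.0017 -0.216
0.147 0.0022 -0.296
0.153 0.0028 -0.379
0.144 0.0033 -0.461
```

```bash
python3 -c "
import numpy as np
P=np.array([[.4324,.2931],[.4481,.3281],[.4964,.3375]])
A=np.c_[2*P,np.ones(3)];s=np.linalg.solve(A,(P**2).sum(1));print(s[:2],np.sqrt(s[2]+s[:2]@s[:2]))"
python3 arc.py .4795 .292 -39 4 .048
```

```text
[0.48004455 0.2927493 ] 0.047645836070124875
r 0.0486 world 69.6 tool-phi 50.0 [  2.73403992   4.79707754 -14.85527736]
0.054 0.0005 -0.062
0.101 0.0011 -0.128
0.137 0.0016 -0.202
0.159 0.0022 -0.280
```

```bash
python3 -m pendant '0.054 0.015 -0.062 0 10;0.101 0.018 -0.128 0 10;0.137 0.02 -0.2 0 10;0.159 0.02 -0.28 0 10;0.159 0.02 -0.28 0 10'; python3 arc.py .480 .2927 -30 10 .048
```

```text
clock: 19.77
tool_pos: [0.5226, 0.3156, 0.1408]
ee_rot: [-90.0, -2.2, 19.5]
ft_force: [0.8, -1.2, 3.0]
gripper_width: 0.0157
r 0.0483 world 28.3 tool-phi 8.8 [ 0.82875551 -1.22867719  2.95560978]
0.000 0.0002 -0.025
0.002 0.0003 -0.050
0.002 0.0005 -0.076
0.002 0.0007 -0.101
-0.000 0.0008 -0.126
-0.004 0.0010 -0.151
-0.008 0.0012 -0.175
-0.014 0.0013 -0.200
-0.022 0.0015 -0.224
-0.030 0.0017 -0.247
```

```bash
python3 -m pendant '0 0 -0.025 0 10;0.002 0 -0.05 0 10;0.002 0 -0.05 0 10;0.002 0 -0.05 0 10'; python3 arc.py .480 .2927 -10 2 .048;python3 -m pendant '0.002 0 -0.025 0 10;0.002 0 -0.05 0 10;0.002 0 -0.05 0 10;0.002 0 -0.05 0 10'; python3 arc.py .480 .2927 -10 2 .048
```

```text
clock: 20.27
tool_pos: [0.5248, 0.3109, 0.1409]
ee_rot: [-90.1, -2.3, 19.5]
ft_force: [1.5, 1.7, 0.3]
gripper_width: 0.0155
r 0.0483 world 22.1 tool-phi 2.6 [1.52613457 1.69631204 0.27385801]
-0.003 0.0003 -0.042
-0.007 0.0006 -0.084
clock: 20.78
tool_pos: [0.5254, 0.3094, 0.1409]
ee_rot: [-89.7, -2.3, 19.6]
ft_force: [-2.0, 10.0, -0.4]
gripper_width: 0.0157
r 0.0484 world 20.1 tool-phi 0.5 [-2.03560938  9.98943724 -0.3669517 ]
-0.005 0.0003 -0.042
-0.010 0.0006 -0.083
```

```bash
python3 -m pendant '0 0 -0.05 0 10;0 0 -0.08 0 10;0 0 -0.08 0 10;0 0 -0.08 0 10'; python3 arc.py .480 .2927 -10 2 .048; python3 -m pendant '0 0 0 0 10;0 0 0 0 10'; python3 -c "
from h import *
im=ctrl.grab_frame('scene')[:,:,::-1]
cv2.imwrite('pics/s10.png',cv2.resize(im[150:240,150:270],None,fx=6,fy=6,interpolation=cv2.INTER_CUBIC))"; python3 arc.py .480 .2927 -10 2 .048
```

```text
clock: 21.28
tool_pos: [0.5255, 0.3092, 0.1409]
ee_rot: [-88.8, -2.2, 19.9]
ft_force: [-6.3, 20.2, -1.3]
gripper_width: 0.0159
r 0.0484 world 20.0 tool-phi 0.1 [-6.29600881 20.22294853 -1.27640975]
-0.005 0.0003 -0.042
-0.011 0.0006 -0.083
clock: 21.52
tool_pos: [0.5252, 0.3098, 0.1409]
ee_rot: [-88.8, -2.3, 19.9]
ft_force: [0.5, 4.1, -0.8]
gripper_width: 0.0158
r 0.0484 world 20.7 tool-phi 0.8 [-0.65613661  5.63787997 -0.90306655]
-0.005 0.0003 -0.042
-0.010 0.0006 -0.083
```

View pics/s10.png

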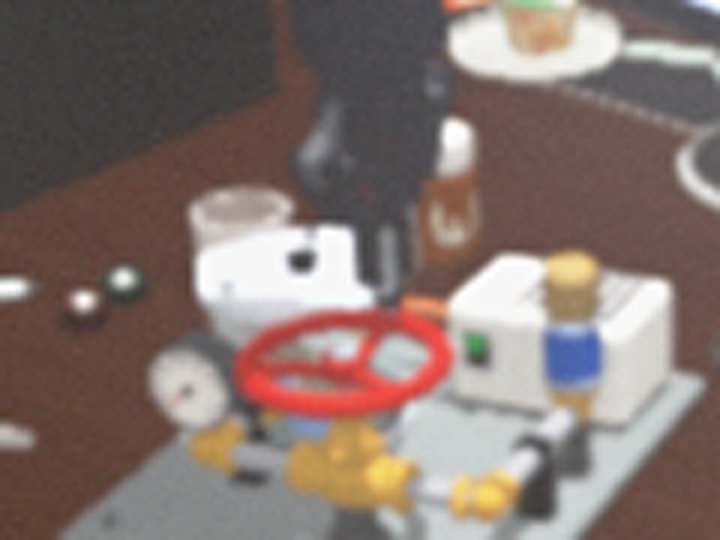

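```bash
cat > arc3.py <<'E'
import sys,numpy as np
from scipy.spatial.transform import Rotation as Rn
from h import ctrl
cx,cy,a1,n,rr,dz=map(float,sys.argv[1:7])  # world end angle (continuous relative), rows, radius, rise total
s=ctrl.observe();p=s["tool_pos"];R=Rn.from_euler("xyz",s["ee_rot"],degrees=True).as_matrix()
d=p[:2]-[cx,cy];th=np.degrees(np.arctan2(d[1],d[0]))
print("r %.4f world %.1f"%(np.hypot(*d),th),p,s["ee_rot"],s["ft_force"],s["joints"][5])
for k in range(1,int(n)+1):
    q=np.radians(th+(a1)*k/n)
    w=np.array([cx+rr*np.cos(q)-p[0],cy+rr*np.sin(q)-p[1],dz*k/n])
    print("%.3f %.3f %.3f"%tuple(10*R.T@w))
E
python3 arc3.py .480 .2927 180 10 .0482 .001
```

```text
r 0.0484 world 20.7 [0.52524765 0.30977475 0.14088137] [-88.72680936  -2.24509162  19.92442145] [-0.65613661  5.63787997 -0.90306655] 100.14909109413493
-0.027 0.001 0.149
-0.097 0.000 0.282
-0.205 -0.002 0.387
-0.340 -0.007 0.454
-0.489 -0.014 0.476
-0.638 -0.021 0.451
-0.771 -0.029 0.381
-0.876 -0.036 0.273
-0.943 -0.043 0.138
-0.964 -0.048 -0.012
```

```bash
python3 -m pendant '-0.027 0.001 0.149 0 10;-0.097 0 0.282 0 10;-0.205 -0.002 0.387 0 10;-0.34 -0.007 0.454 0 10;-0.489 -0.014 0.476 0 10;-0.638 -0.021 0.451 0 10;-0.771 -0.029 0.381 0 10;-0.876 -0.036 0.273 0 10;-0.943 -0.043 0.138 0 10;-0.964 -0.048 -0.012 0 10'; python3 arc3.py .480 .2927 180 10 .0482 .001
```

```text
clock: 22.82
tool_pos: [0.4352, 0.2762, 0.1418]
ee_rot: [-88.6, -2.4, 19.9]
ft_force: [8.5, 6.6, -8.3]
gripper_width: 0.0155
r 0.0478 world -159.8 [0.43516834 0.27624385 0.14183573] [-88.57429402  -2.38549273  19.94235446] [ 8.52309645  6.61162831 -8.29513636] 101.89455256710752
0.020 -0.004 -0.149
0.089 -0.005 -0.283
0.196 -0.005 -0.389
0.330 -0.002 -0.457
0.479 0.003 -0.480
0.628 0.009 -0.456
0.762 0.015 -0.388
0.868 0.021 -0.281
0.936 0.026 -0.146
0.959 0.030 0.003
```

```bash
python3 -m pendant '0.02 0 -0.149 0 10;0.089 0 -0.283 0 10;0.196 0 -0.389 0 10;0.33 0.002 -0.457 0 10;0.479 0.006 -0.48 0 10;0.628 0.012 -0.456 0 10;0.762 0.018 -0.388 0 10;0.868 0.024 -0.281 0 10;0.936 0.03 -0.146 0 10;0.959 0.034 0.003 0 10'; python3 arc3.py .480 .2927 180 10 .0482 .001
```

```text
clock: 24.08
tool_pos: [0.526, 0.3081, 0.1428]
ee_rot: [-88.8, -2.4, 19.9]
ft_force: [-1.6, -5.2, 8.8]
gripper_width: 0.0158
r 0.0485 world 18.5 [0.52596403 0.3081119  0.14279955] [-88.77379847  -2.36140683  19.87090181] [-1.62069336 -5.20759158  8.84965353] 100.06583453093714
-0.023 0.001 0.150
-0.088 0.000 0.285
-0.192 -0.002 0.395
-0.325 -0.007 0.466
-0.473 -0.014 0.494
-0.622 -0.022 0.474
-0.758 -0.030 0.408
-0.867 -0.037 0.304
-0.938 -0.044 0.172
-0.965 -0.049 0.024
```

```bash
python3 -m pendant '-0.023 -0.003 0.15 0 10;-0.088 -0.004 0.285 0 10;-0.192 -0.006 0.395 0 10;-0.325 -0.011 0.466 0 10;-0.473 -0.017 0.494 0 10;-0.622 -0.024 0.474 0 10;-0.758 -0.031 0.408 0 10;-0.867 -0.037 0.304 0 10;-0.938 -0.044 0.172 0 10;-0.965 -0.049 0.024 0 10'; python3 arc3.py .480 .2927 180 10 .0482 .001
```

```text
clock: 25.32
tool_pos: [0.4344, 0.2784, 0.1439]
ee_rot: [-88.6, -2.5, 19.9]
ft_force: [7.8, 5.8, -6.8]
gripper_width: 0.0157
r 0.0478 world -162.6 [0.43441776 0.27843956 0.14386332] [-88.58662333  -2.51817348  19.90573108] [ 7.78496582  5.77203673 -6.83783874] 102.21469709817605
0.013 -0.004 -0.150
0.075 -0.006 -0.287
0.177 -0.005 -0.398
0.308 -0.002 -0.473
0.456 0.003 -0.503
0.605 0.009 -0.486
0.743 0.015 -0.424
0.854 0.022 -0.322
0.928 0.027 -0.191
0.958 0.031 -0.043
```

```bash
python3 -m pendant '0.013 0 -0.15 0 10;0.075 0 -0.287 0 10;0.177 0 -0.398 0 10;0.308 0.002 -0.473 0 10;0.456 0.006 -0.503 0 10;0.605 0.012 -0.486 0 10;0.743 0.018 -0.424 0 10;0.854 0.024 -0.322 0 10;0.928 0.03 -0.191 0 10;0.958 0.033 -0.043 0 10;0.958 0.033 -0.043 0 10;0.958 0.033 -0.043 0 10'; python3 arc3.py .480 .2927 3 1 .0482 0;  python3 -c "
from h import *
im=ctrl.grab_frame('scene')[:,:,::-1]
cv2.imwrite('pics/s11.png',cv2.resize(im[150:240,150:270],None,fx=6,fy=6,interpolation=cv2.INTER_CUBIC))"
```

```text
clock: 26.82
tool_pos: [0.5261, 0.3075, 0.1448]
ee_rot: [-88.6, -2.5, 19.9]
ft_force: [-2.3, 2.7, 4.9]
gripper_width: 0.0159
r 0.0484 world 17.7 [0.52613626 0.30746053 0.14484405] [-88.59602215  -2.49393524  19.93460364] [-2.25968967  2.66695885  4.92274403] 99.85555036733072
-0.002 0.001 0.025
```

View pics/s11.png

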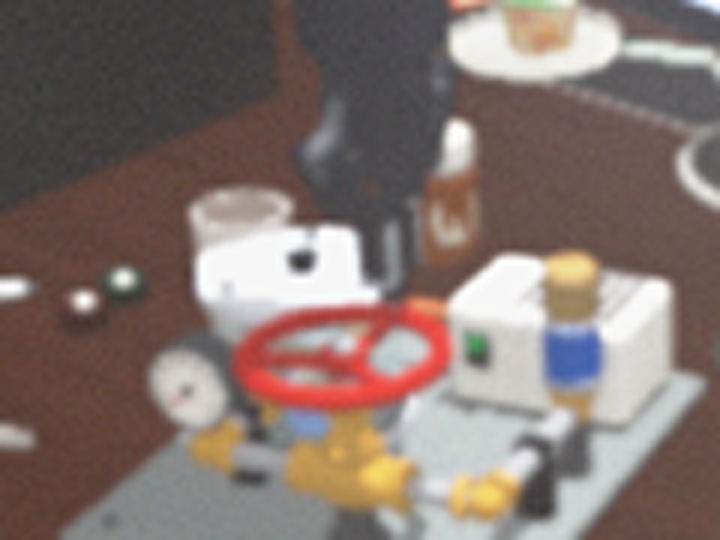

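```bash
python3 -m pendant '-0.001 0 0.015 0 10;-0.003 0 0.028 0 10;-0.003 0 0.028 0 10;-0.003 0 0.028 0 10'; python3 arc3.py .480 .2927 3 1 .0482 0
```

```text
clock: 27.38
tool_pos: [0.5253, 0.3096, 0.1449]
ee_rot: [-88.6, -2.5, 19.9]
ft_force: [-0.1, -2.4, 3.4]
gripper_width: 0.0158
r 0.0484 world 20.5 [0.52534772 0.3096479  0.14488116] [-88.62826091  -2.5256571   19.90458304] [-0.10078382 -2.40673667  3.37761465] 100.12644519342012
-0.003 0.000 0.025
```

```bash
python3 -m pendant '0 0 0.006 0 10;0 0 0.006 0 10;0 0 0.006 0 10;0 0 0.006 0 10'; python3 arc3.py .480 .2927 3 1 .0482 0; python3 -c "
from h import *
for n in('scene','top'):
    im=ctrl.grab_frame(n)[:,:,::-1]; cv2.imwrite(f'pics/{n}12.png',im)
s=ctrl.observe();print(s['tool_pos'],s['qd'],s['ft_force'])"
```

```text
clock: 27.88
tool_pos: [0.5252, 0.3102, 0.1449]
ee_rot: [-88.6, -2.5, 19.9]
ft_force: [0.3, -1.7, 3.9]
gripper_width: 0.0162
r 0.0484 world 21.2 [0.52515255 0.31022619 0.14491285] [-88.63205977  -2.53141523  19.90810117] [ 0.30950921 -1.72708418  3.88871613] 100.18293070340461
-0.004 0.000 0.025
[0.52513519 0.31024653 0.14489748] [ 0.04326785  0.02835632  0.026643   -0.03296162  0.02255381 -0.11649864] [-0.65149446 -1.73249981  4.0829648 ]
```

View pics/scene12.png

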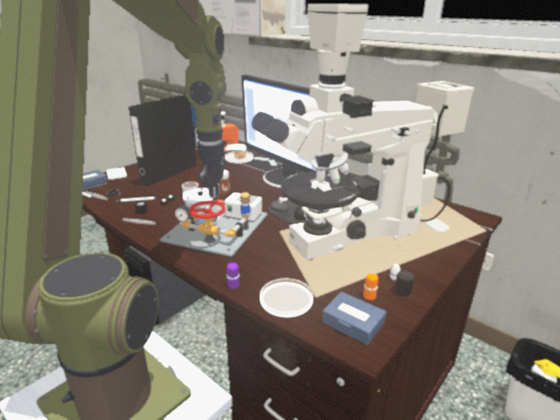

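The final picture shows the filter on the inlet at (245,207), the dish empty at (287,298), and the slide box, case and objective where they were. The handle has risen 4.0 mm from the shut position, which is two turns at 2 mm each.

```bash
python3 -c "
from station import ctrl
print(ctrl.job_done()); s=ctrl.observe(); print(s['clock'],s['tool_pos'],s['gripper_width'])"
```

```text
the job is handed in; nothing more can be done
None
the job is handed in; nothing more can be done
```

The job is handed in at about 28 s of the 72 s allowed, and my last checks show it done as asked; no verdict is reported.

- **Filter:** I pushed the blue-sleeved filter, open end down, onto the spigot. The first push stopped with its open end at about 75 mm, the height of the shoulder. After letting go I pressed once more on its top with the closed fingers. It did not give at 33 N, at 138.7 mm where 139 mm was expected.
- **Valve:** I gripped the black handle and turned the wheel clockwise onto its stop, which I confirmed with a 20 N push. I then backed it off 720°. The handle finished about 0.2–0.3° from the stop direction I had worked out, which I put good to about half a degree. The tool rose 4.0 mm, which matches two turns.
- **End state:** The gripper still holds the handle at an opening of about 16 mm, the arm is still, and the force on it is under 5 N.
- **Bystanders:** The slide box, black case and spare objective look unmoved in the last picture.
- **What was not perfect:** The tool had tilted about 2.5° by the end. In the scene picture, the sleeve's lower edge moved by about 0.4 mm when I released the filter, before the confirming press.

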